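Shut the pillbox and hold the tablet mill's bayonet lid at pulse

TASK

The tablet is already in the electric tablet mill on the steel tray: first lower the open pillbox lid gently until it is fully shut, so that no dust gets in. Then take the mill's blue lid from the saucer, seat it in the collar with its two lugs through the two slots, and twist it clockwise against its spring half-way to the lock (wing in line with the green double mark, the pulse position), never on through the lock click. Finish while still holding the lid turned there with the gripper, since it springs back if let go, and leave everything else on the cart where it stands.

Things in the scene. Friction and masses are not known exactly. Their poses are not given: they have to be found in the camera images.
- pillbox_lid (a joint): Angle of the pillbox's blue lid: 0 is fully shut, grows as the lid opens upward. It starts between 0.65 and 1.2 rad and stays where it is left (stiff hinge, about 0.03 N m); it is shut by pushing its upper face down and round with closed fingers, about 1 N near the free edge.
- pillbox_hinge (a point): Middle of the pillbox lid's hinge line, 24 mm above the cart top on the box's +x side (away from the robot at yaw 0). The hinge runs along the point's y axis; the shut lid reaches from here along the point's -x. The axes do not move with the lid.
- pillbox: Small white plastic pillbox with eight cells, 64 (x) by 106 (y) by 24 mm, fixed to the cart; origin under its centre. Hinge on its +x side.
- pillbox_lid_edge (a point): Tip of the thumb tab in the middle of the pillbox lid's free edge, 74 mm from the hinge line; moves with the lid. The lid is a 3 mm plate 66 mm long from the hinge and 108 mm wide, plus a tab 8 mm long and 30 mm wide; its underside passes through the hinge line.
- mill_lid: Blue bayonet lid of the mill, about 90 g, upright on the saucer's 5 mm high floor. Origin on its axis under its round grey plug: diameter 57 mm, z 0 to 12 mm. Two lugs on the plug at +x and -x, 9 mm wide (y), out to radius 36 mm, z 2.5 to 6.5 mm. Flange: diameter 87 mm, z 12 to 18 mm. The same after a half turn.
- mill_lid_wing (a point): Grip point on the lid's axis, 40 mm above its origin, in the upright blue wing: 56 mm long (x) by 14 mm thick (y), from 18 to 48 mm above the lid's origin. The wing is in line with the lugs and has a white line along it.
- mill: White electric tablet mill, fixed on the tray: diameter 107 mm at the foot, 100 mm at the collar, 108 mm high, open on top; origin on its axis under its foot, 3 mm above the cart top. The seated lid's flange rests on the lip, so the lid's origin is then at z = 96 mm in the mill's frame.
- mill_mouth (a point): Centre of the mill's mouth, 108 mm above its origin. Inward lip 4 mm thick, inner diameter 62 mm; two slots 15 mm wide (y), out to radius 39 mm, at +x and -x. Lugs through the slots, the lid turns clockwise only (from above): single black mark (at the slots) 0, green double mark 0.65 rad (half-way, pulse), red triple mark 1.3 rad (locked). Click pins resist from 0.8 rad and snap in near 1.4.
- interlock (a joint): Turn of the sprung switch ring hidden under the mill's lip, pushed round clockwise by the lid's lugs. 0 at rest; the lugs meet it after about 0.1 rad of lid turn, so it reads lid turn minus about 0.1: 0.55 at the green mark, 1.2 locked. Its spring turns the lid back with 0.04 N m at 0, 0.06 N m at 0.55, 0.09 N m at 1.2.
- tray: Square steel tray 190 x 190 x 14 mm with 3 mm floor and walls, fixed; origin under its centre. The mill and the two eyedrop bottles stand in it.
- saucer: White ceramic saucer, diameter 144 mm, 18 mm high, loose; origin under its centre.
- drops_a: Eyedrop bottle with green cap, diameter 26 mm, 62 mm high, loose on the tray; origin under its centre. Leave alone.
- drops_b: Eyedrop bottle with white cap, diameter 26 mm, 62 mm high, loose on the tray; origin under its centre. Leave alone.
- carousel: White base of the pill carousel, diameter 144 mm, 74 mm high with drum and grey knob, fixed; origin under its centre. Leave alone.
- carousel_rim (a point): A point on the rim of the carousel's turning drum, 67 mm from its axis, 45 mm above the cart top. Leave alone.
- glass: Drinking glass, diameter 66 mm, 105 mm high, loose; origin under its centre. Leave alone.
- remote: Black remote control 150 x 42 x 16 mm, loose; origin under its centre. Leave alone.

How it is judged:
On the way, in this order (a step that is already met when the one before it is completed fails the run):
1. the pillbox lid is lowered fully shut, before the mill's lid is on (value of joint pillbox_lid below 0.06 rad and distance between mill_lid and mill above 0.13 m), for 0.2 s.
2. the mill lid is seated in the collar, flange on the lip, with the gripper on it (horizontal distance between mill_lid and mill below 0.005 m and z of mill_lid in the frame of mill below 0.099 m and angle between the z axis of mill_lid and the z axis of mill, either way round below 0.06 rad and contact force between the fingers and mill_lid above 1 N), for 0.1 s.
3. the lid is turned half-way against the spring, short of the click, and held (value of joint interlock between 0.38 and 0.73 rad and contact force between the fingers and mill_lid above 1 N), for 0.5 s.
At the end, for the whole second after the job is handed in: Gripper still holds the seated mill lid (over 1 N; 5 mm off axis, flange 3 mm off lip, 0.06 rad tilt at most), turned 0.44 to 0.87 rad, switch ring 0.38 to 0.73, still; pillbox within 0.06 rad of shut; bottles, glass, remote within 25 mm and upright, saucer 30 mm, carousel rim 20 mm of their starts (all of step 3 and value of joint pillbox_lid below 0.06 rad and horizontal distance between mill_lid and mill below 0.005 m and z of mill_lid in the frame of mill between 0.093 and 0.099 m and angle between the z axis of mill_lid and the z axis of mill, either way round below 0.06 rad and angle between the x axis of mill_lid and the x axis of mill, either way round between 0.44 and 0.87 rad and velocity of joint interlock between -0.15 and 0.15 rad/s and distance of each of drops_a, drops_b, glass, remote from where it was at the start of the episode below 0.025 m and angle between each of drops_a, drops_b, glass's own z axis and vertical below 0.3 rad and distance of saucer from where it was at the start of the episode below 0.03 m and distance of carousel_rim from where it was at the start of the episode below 0.02 m); the arm keeps its last pose, push and grip.
It fails at once if the lid is twisted on into the lock click (switch ring past 1.0 rad) (value of joint interlock above 1 rad).
It fails at once if the pillbox lid is slammed (closing faster than 6 rad/s) (velocity of joint pillbox_lid below -6 rad/s).
It fails at once if an eyedrop bottle or the glass is knocked over, or the carousel is turned (angle between any of drops_a, drops_b, glass's own z axis and vertical above 0.5 rad or distance of carousel_rim from where it was at the start of the episode above 0.03 m).
It also fails if it takes over 67 s, if anything falls off the work surface, if the arm or the gripper's body presses on something with over 40 N, if the wrist force passes 120 N, or if a joint passes its speed limit or range.

ROBOT

A 6-joint arm with a two-finger parallel gripper is mounted at the origin on the work surface. World frame = base frame: x ahead of the robot, y to its left, z up, the work surface at z = 0. Lengths are in m, angles in rad, forces in N, time in s.
With the tool pointing down it reaches from about 0.375 to 0.975 m from the base axis. Payload 3.8 kg.
Tool frame: the origin (TCP) lies at the very end of the fingers, on their centre line; the grasp point (between the pads) lies bot.hold_point_z behind it (bot.hold_point_z is the distance from the TCP to the grasp point, in m); z points along the fingers, y is the line along which they close (so a half turn about z gives the same grasp; the last joint's range is limited). The gripper opens to 85 mm and grips with 20 to 120 N. Pads are 22 mm wide; open, the fingers measure 114 mm over their backs; the gripper's body (76 mm by 85 mm) begins 54 mm behind the grasp point. The pads swing forward as they close: fully open they stand 13 mm farther back than shut.
Start: joints at [-1.245, 0.264, 1.604, -0, 1.274, -0.037], TCP at [0.24, -0.631, 0.231] pointing down, gripper open.
Joint ranges: [-2.63, 2.63], [-0.94, 2.18], [0.31, 2.57], [-1.31, 4.45], [0, 2.66], [-2.55, 2.55]. Speed limits (rad/s): [2.57, 2.57, 3.14, 3.14, 3.14, 3.14].

INTERFACE

Orientations are given as a rotation vector (axis times angle).
In Python, from workcell import bot gives the robot as it stands.
- The arm moves only by the tool jog_arm, called after "Request:" as a command line: name --argument value ..., lists and objects as JSON in quotes. Schema: {"type":"object","properties":{"moves":{"type":"array","items":{"type":"array","prefixItems":[{"type":"array","items":{"type":"number"},"minItems":3,"maxItems":3},{"type":"number"}],"minItems":2,"maxItems":2},"minItems":1,"maxItems":5},"finger_gap":{"type":"number"},"force":{"type":"number"},"only":{"type":"string"},"quiet":{"type":"boolean"},"lines":{"type":"string"}},"required":["moves"],"additionalProperties":false}. moves is a list of rows, 1 to 5 of them, each written [[dx, dy, dz], turn]: dx, dy, dz in m, then a turn about the tool's z in rad; each row shifts and turns the commanded pose from where the row before left it, along the tool's axes as they then stand; what a row does not reach is not made up. A row lasts 1/8 s, in which the tool goes at most 0.0625 m and 0.188 rad, less where a joint would pass 70% of its speed; a pose out of reach is approached as far as the arm can. finger_gap is the opening from 0.0 (shut) to 1.0 (fully open), set as the call begins (left out keeps the last). The fingers move at their own pace and stop on an object; force is the grip in N (left out, the last holds). Time passes only in rows, so rows that do not move let the fingers close. The tool returns the time, the measured TCP pose, the force, the opening and the grip force at its end. only (a regular expression) keeps the lines of the reply that match it, lines (a string "A,B") keeps lines A to B, and quiet returns only ok. Input that does not fit is refused with a message, and nothing moves.
- bot.read_state(): the state, without advancing time (a new reading comes with each control period).
- bot.read_camera(name): name is "side" or "top" or "wrist"; returns the picture (400x640x3 uint8, red, green, blue); there is no depth.
- bot.camera_info(name): a dict with "intrinsics" (3x3 intrinsics, pixels), "k1" (the pictures are not rectified: a ray, as slopes to the right and down, at radius r is drawn at 1 + k1 r^2 times it, then the intrinsics apply), "extrinsics" (4x4, takes a point from camera to world coordinates). Camera axes: x right, y down, z forward; pixel columns grow to the right and rows downward; lengths in m; the calibration is good to about 2 mm. A picture is of the moment at which its call begins: read the wrist's pose just before it. camera_info takes no time and is no camera call; for the wrist camera it gives the pose at the moment of the call.
- bot.finish_job(): hands the job in; it is judged then, once.
The state is a dict: "time": time; "q": joint angles; "joint_vel": joint speeds; "joint_torque": joint torques, N m; "tool_pos": TCP position; "tcp_rot": TCP orientation; "wrist_force": force on the tool from outside, world axes, zero at the start; "torque": the same for the moment, N m; "width": opening from 0.0 (shut) to 1.0 (fully open); "grip_force": force on a finger pad.
Only numpy, scipy, OpenCV 4.12 (cv2) and the standard library are available. Lean on these libraries where they do the work, as an engineer would, in place of code of your own. Each camera call takes 0.05 s, during which the arm holds its last target. There are 200 camera calls.

## Working session

There is one attempt and no reset: what is moved stays moved. The work goes in short steps, Python scripts to look and compute and a tool call to move; the robot and the scene stay as the last step left them, time stands still between calls to the robot, and variables do not carry over. Pictures are saved under pics/ and viewed, at most 10 in all, crops included, and the job is handed in when it is done.

```bash
ls; mkdir -p pics
```

Run:
```python
from workcell import bot
import cv2,numpy as np
for n in("top","side"):
    im=bot.read_camera(n); cv2.imwrite(f"pics/{n}0.png",im[:,:,::-1]); i=bot.camera_info(n)
    print(n,np.round(i["intrinsics"],1).tolist(),i["k1"],np.round(i["extrinsics"],3).tolist())
s=bot.read_state(); print(s,bot.hold_point_z)
```

```text
pics
workcell.py
top [[514.0, 0.0, 322.0], [0.0, 514.0, 195.4], [0.0, 0.0, 1.0]] -0.12752486687735617 [[-0.026, -0.998, 0.058, 0.494], [-1.0, 0.026, -0.003, -0.096], [0.002, -0.058, -0.998, 1.474], [0.0, 0.0, 0.0, 1.0]]
side [[411.1, 0.0, 323.8], [0.0, 411.1, 206.8], [0.0, 0.0, 1.0]] -0.040101898198961296 [[-0.913, -0.302, 0.273, 0.302], [-0.407, 0.7, -0.587, 0.5], [-0.013, -0.647, -0.762, 0.917], [0.0, 0.0, 0.0, 1.0]]
{'time': 0.1, 'q': array([-1.24487370e+00,  2.64715621e-01,  1.60524013e+00, -2.03593582e-07,
        1.27367963e+00, -3.68869013e-02]), 'joint_vel': array([-0.00026363, -0.00174289, -0.00156578, -0.00179624, -0.00020171,
       -0.00051962]), 'joint_torque': array([ 5.44725044e-04, -5.16706288e+01, -3.68588698e+01, -1.15516352e-05,
        6.27605041e-03,  1.46193764e-05]), 'tool_pos': array([ 0.23935596, -0.63043735,  0.23005958]), 'tcp_rot': array([-3.08805469e+00, -5.66414730e-01,  4.62108524e-04]), 'wrist_force': array([-0.08923571, -0.21985753, -0.21625057]), 'torque': array([ 0.00577012, -0.01687678,  0.00012004]), 'grip_force': 0.0, 'width': 1.0041502998490235} 0.0187
```

View pics/top0.png

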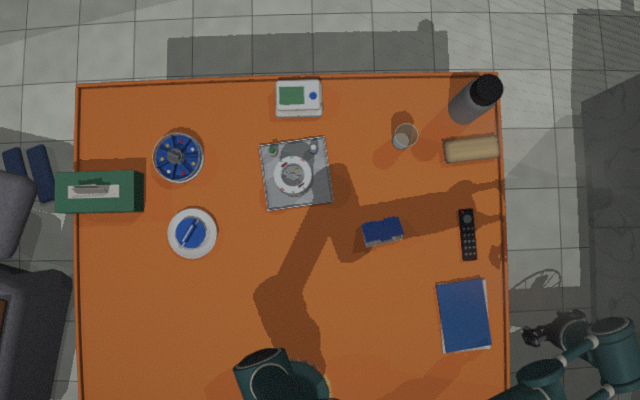

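View pics/side0.png

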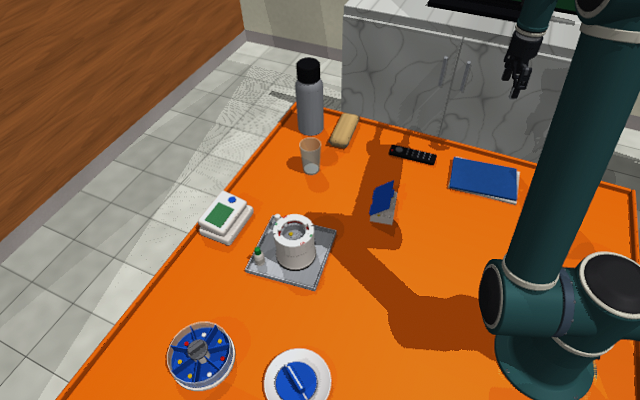

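The top view shows the mill near (293,174), the lid on the saucer near (190,233), and the open pillbox near (382,230). I'll enlarge those three.

Create h.py:
```python
from workcell import bot
import cv2,numpy as np
from scipy.spatial.transform import Rotation as R
def ray(n,uv,info=None):
    i=info or bot.camera_info(n); K=np.array(i["intrinsics"]);E=np.array(i["extrinsics"])
    p=cv2.undistortPoints(np.array([[uv]],float),K,np.array([i["k1"],0,0,0.]))[0,0]
    return E[:3,3],E[:3,:3]@np.array([p[0],p[1],1])
def onz(n,uv,z,info=None):
    o,d=ray(n,uv,info); return o+d*(z-o[2])/d[2]
def tri(n1,a,n2,b):
    o1,d1=ray(n1,a);o2,d2=ray(n2,b)
    t=np.linalg.lstsq(np.c_[d1,-d2],o2-o1,rcond=None)[0]
    p,q=o1+d1*t[0],o2+d2*t[1]; return (p+q)/2,np.linalg.norm(p-q)
```

Run:
```python
import cv2,numpy as np
t=cv2.imread("pics/top0.png");s=cv2.imread("pics/side0.png")
c=lambda im,x,y,w,h,k:cv2.resize(im[y:y+h,x:x+w],None,fx=k,fy=k,interpolation=cv2.INTER_CUBIC)
a=np.hstack([c(t,256,134,80,80,3.25)[:260,:260],c(t,160,203,60,60,260/60)[:260,:260],c(t,350,205,65,65,4)])
b=np.hstack([c(s,240,205,100,86,3)[:258],c(s,355,170,60,60,4.3)[:258,:258],c(s,255,340,76,60,4.3)[:258,:222]])
w=min(a.shape[1],b.shape[1]);cv2.imwrite("pics/c0.png",np.vstack([a[:,:w],b[:,:w]]))
hsv=cv2.cvtColor(t,cv2.COLOR_BGR2HSV);print(hsv[228,380],hsv[245,190],hsv[205,190])
```

```text
[112 148  86] [110 178 143] [ 13 177 151]
```

View pics/c0.png

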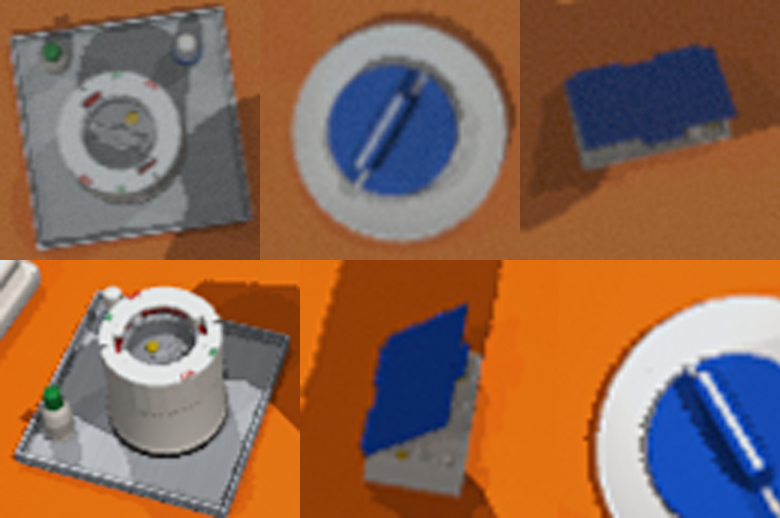

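The mill's dark-red slots show at upper left and lower right of its mouth, with the green and then red marks clockwise from them. The wing runs from lower left to upper right in the top view. The pillbox is yawed slightly, with its hinge on the far side. Next I'll compute coarse poses.

Run:
```python
from h import *
np.set_printoptions(precision=4,suppress=True)
t=cv2.imread("pics/top0.png");s=cv2.imread("pics/side0.png")
H=lambda im:cv2.cvtColor(im,cv2.COLOR_BGR2HSV)
def blob(im,box,lo,hi):
    x,y,w,h=box;m=cv2.inRange(H(im),lo,hi);z=np.zeros_like(m);z[y:y+h,x:x+w]=m[y:y+h,x:x+w]
    return max(cv2.findContours(z,0,cv2.CHAIN_APPROX_NONE)[0],key=cv2.contourArea)
B=((100,110,40),(125,255,255))
c=blob(t,(160,203,60,60),*B);print("lid flange",cv2.minEnclosingCircle(c),onz("top",cv2.minEnclosingCircle(c)[0],.023))
# wing angle from crop px
k=60/260
f=lambda x,y,ox,oy,k,cx,cy:(ox+(x-cx)/k,oy+(y-cy)/k)
a=onz("top",f(360,185,160,203,260/60,260,0),.023);b=onz("top",f(424,74,160,203,260/60,260,0),.023);print("flange line",a,b,np.arctan2(*(b-a)[1::-1]))
c=blob(t,(256,134,80,80),(0,0,150),(179,60,255));e=cv2.fitEllipse(c);print("mill",e,onz("top",e[0],.111))
a=onz("top",f(92,100,256,134,3.25,0,0),.108);b=onz("top",f(147,167,256,134,3.25,0,0),.108);print("slots",a,b,(a+b)/2,np.arctan2(*(a-b)[1::-1]))
for nm,im,box in(("top",t,(350,205,65,65)),("side",s,(355,170,60,60))):
    c=blob(im,box,(100,110,30),(125,255,255));print(nm,cv2.approxPolyDP(c,1.6,True)[:,0].tolist())
lid=[((570,80),(385-0,340)),]
F=lambda x,y:f(x,y,350,205,4,520,0)
G=lambda x,y:f(x,y,355,170,4.3,300,260)
for n,a,b in(("hinge+y",(568,82),(362,452)),("free+y",(582,152),(450,428)),("free-y",(735,118),(467,304)),("hinge-y",(710,46),(385,340))):print(n,tri("top",F(*a),"side",G(*b)))
```

```text
lid flange ((190.1914825439453, 232.574462890625), 14.919916152954102) [0.4812 0.276  0.023 ]
flange line [0.4444 0.2972 0.023 ] [0.5162 0.2534 0.023 ] -0.5480756919880936
mill ((291.8790588378906, 174.2071533203125), (35.07357406616211, 36.82904815673828), 85.4117431640625) [ 0.6308 -0.022   0.111 ]
slots [ 0.657  -0.0021  0.108 ] [ 0.6005 -0.0461  0.108 ] [ 0.6287 -0.0241  0.108 ] 0.6618538900124727
top [[397, 217], [364, 223], [362, 227], [366, 241], [378, 238], [381, 240], [387, 239], [392, 235], [402, 233]]
side [[393, 181], [374, 190], [370, 214], [388, 208], [393, 194], [391, 188]]
hinge+y (array([ 0.4908, -0.211 ,  0.0256]), np.float64(0.0031793369423336265))
free+y (array([ 0.4404, -0.2165,  0.0679]), np.float64(0.00211143155668659))
free-y (array([ 0.4619, -0.3215,  0.0708]), np.float64(0.0003339744304295006))
hinge-y (array([ 0.5122, -0.3131,  0.0226]), np.float64(0.000482750780050056))
```

Request:
jog_arm --moves '[[[0.047,-0.037,0],0],[[0.047,-0.037,0],0],[[0.047,-0.037,0],0],[[0.047,-0.037,0],0],[[0.047,-0.037,0],0]]' --finger_gap 0 --force 20

```text
time: 0.72
tool_pos: [0.3941, -0.3728, 0.2309]
tcp_rot: [-3.09, -0.566, 0.0]
wrist_force: [0.6, -0.5, -0.2]
width: 0.004
grip_force: 0.0
```

Request:
jog_arm --moves '[[[0.047,-0.037,0],0],[[0.047,-0.037,0.03],0],[[0.001,0,0.05],0],[[0,0,0.04],0],[[0,0,0],0]]'

```text
time: 1.35
tool_pos: [0.4509, -0.2727, 0.1092]
tcp_rot: [-3.083, -0.566, 0.01]
wrist_force: [-0.7, -0.3, 0.4]
width: 0.004
grip_force: 0.0
```

Run:
```python
from h import *
s=bot.read_state();M=R.from_rotvec(s["tcp_rot"]).as_matrix();print(s["tool_pos"],s["wrist_force"]);d=np.array([.457,-.271,0])-s["tool_pos"];print(M.T@d, M[:,0])
im=bot.read_camera("wrist");cv2.imwrite("pics/w1.png",im[:,:,::-1])
```

```text
[ 0.4509194  -0.27269034  0.10919165] [-0.71847481 -0.30731928  0.39679199]
[0.00687406 0.0014104  0.10914855] [ 0.93467682  0.35545754 -0.00540162]
```

View pics/w1.png

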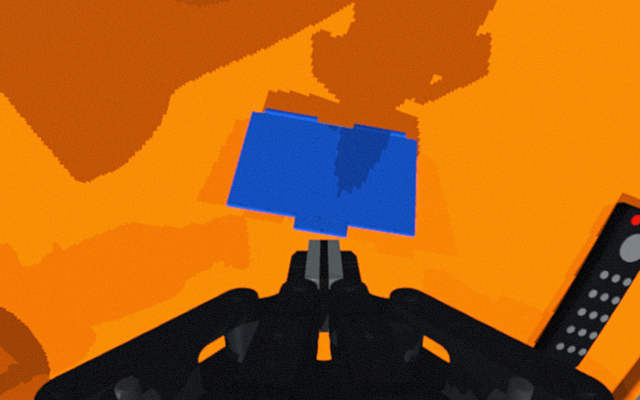

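The wrist view shows the lid with its free edge from (228,206) to (415,236), the tab tip near (320,234), the far edge from (252,112) to (417,137), and the shut fingertips at (323,240).

Run:
```python
from h import *
np.set_printoptions(precision=4,suppress=True)
for p,z in(((228,206),.070),((415,236),.070),((252,112),.026),((417,137),.026)):print(onz("wrist",p,z))
```

```text
[ 0.4437 -0.2189  0.07  ]
[ 0.4646 -0.325   0.07  ]
[ 0.4924 -0.2084  0.026 ]
[ 0.5158 -0.3147  0.026 ]
```

Request:
jog_arm --moves '[[[0.007,0.001,0.01],0],[[0,0,0.012],0],[[0,0,0.008],0],[[0,0,0.006],0],[[0,0,0.006],0]]'

```text
time: 2.02
tool_pos: [0.461, -0.2737, 0.071]
tcp_rot: [3.09, 0.566, 0.0]
wrist_force: [0.6, -0.4, 0.3]
width: 0.003
grip_force: 0.1
```

Request:
jog_arm --moves '[[[0,0,0.006],0],[[0,0,0.006],0],[[0,0,0.006],0],[[0,0,0.006],0],[[0,0,0.006],0]]'

```text
time: 2.65
tool_pos: [0.461, -0.2736, 0.0408]
tcp_rot: [-3.09, -0.567, 0.0]
wrist_force: [-0.1, 0.7, 0.0]
width: -0.001
grip_force: 0.2
```

Request:
jog_arm --moves '[[[0,0,0.005],0],[[0,0,0.005],0],[[0,0,0.003],0],[[0,0,0.001],0],[[0,0,0],0]]'

```text
time: 3.28
tool_pos: [0.4611, -0.2737, 0.0273]
tcp_rot: [3.09, 0.567, 0.0]
wrist_force: [0.6, 0.2, 0.8]
width: -0.006
grip_force: 0.0
```

Request:
jog_arm --moves '[[[0,0,0.001],0],[[0,0,0.001],0],[[0,0,0],0]]'

```text
time: 3.65
tool_pos: [0.4613, -0.2738, 0.0268]
tcp_rot: [3.09, 0.567, 0.0]
wrist_force: [-3.4, 3.2, 10.6]
width: 0.001
grip_force: 5.2
```

Run:
```python
from h import *
im=bot.read_camera("wrist");cv2.imwrite("pics/w2.png",im[:,:,::-1][:400])
```

```text
(no output)
```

View pics/w2.png

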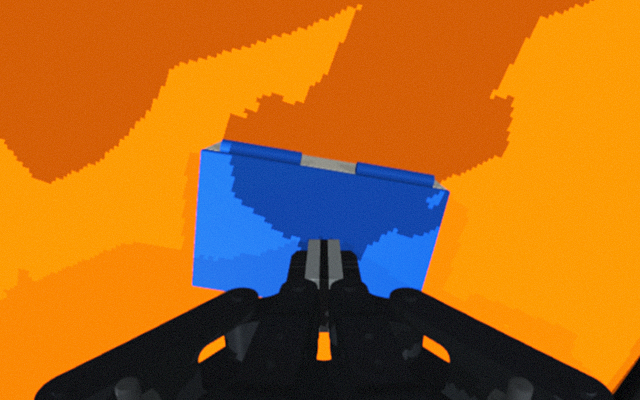

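The fingers stop at z = 0.027 with a 10 N push, and the picture shows the lid flat on the box, so it is shut. Now I'll lift and go to the saucer.

Request:
jog_arm --moves '[[[0,0,-0.03],0],[[0,0,-0.06],0],[[0,0,-0.06],0],[[0,0,-0.04],0],[[0.024,-0.056,-0.01],0]]' --force 40

```text
time: 4.32
tool_pos: [0.4662, -0.216, 0.2301]
tcp_rot: [3.085, 0.558, 0.011]
wrist_force: [1.1, 0.6, -0.0]
width: 0.001
grip_force: 0.0
```

Request:
jog_arm --moves '[[[0.024,-0.056,0],0],[[0.024,-0.056,0],0],[[0.024,-0.056,0],0],[[0.024,-0.056,0],0],[[0.024,-0.056,0],0]]' --finger_gap 1

```text
time: 4.95
tool_pos: [0.4763, 0.0936, 0.2256]
tcp_rot: [3.09, 0.567, 0.002]
wrist_force: [1.1, -0.0, 0.4]
width: 1.001
grip_force: 0.0
```

Request:
jog_arm --moves '[[[0.024,-0.056,0],0],[[0.024,-0.056,0],0],[[0.022,-0.058,0],-0.1],[[0,0,0],-0.185],[[0,0,0],-0.185]]'

```text
time: 5.58
tool_pos: [0.4811, 0.2767, 0.225]
tcp_rot: [2.868, 1.283, -0.001]
wrist_force: [-0.1, 0.0, -0.6]
width: 1.0
grip_force: 0.0
```

Request:
jog_arm --moves '[[[0,0,0],-0.185],[[0,0,0],-0.185],[[0,0,0],-0.185],[[0,0,0],-0.185],[[0,0,0],-0.185]]'

```text
time: 6.2
tool_pos: [0.4815, 0.2754, 0.2252]
tcp_rot: [1.997, 2.425, 0.0]
wrist_force: [0.1, 0.1, -0.0]
width: 1.003
grip_force: 0.0
```

Request:
jog_arm --moves '[[[0,0,0],-0.185],[[0,0,0],-0.185],[[0,0,0],-0.185],[[0,0,0],-0.18],[[0,0,0],-0.1]]'

```text
time: 6.82
tool_pos: [0.4814, 0.2754, 0.2252]
tcp_rot: [0.845, 3.026, 0.0]
wrist_force: [0.1, -0.6, 0.2]
width: 0.997
grip_force: 0.0
```

Run:
```python
from h import *
s=bot.read_state();M=R.from_rotvec(s["tcp_rot"]).as_matrix();print(s["q"],np.arctan2(M[1,0],M[0,0]))
i=bot.camera_info("wrist");im=bot.read_camera("wrist")[:,:,::-1].copy();cv2.imwrite("pics/w3.png",im)
np.save("w3.npy",i,allow_pickle=True)
```

```text
[ 4.74634603e-01  4.06792059e-02  1.87067969e+00  5.37938090e-05
  1.23013645e+00 -5.51346241e-01] 2.596759200092036
```

View pics/w3.png

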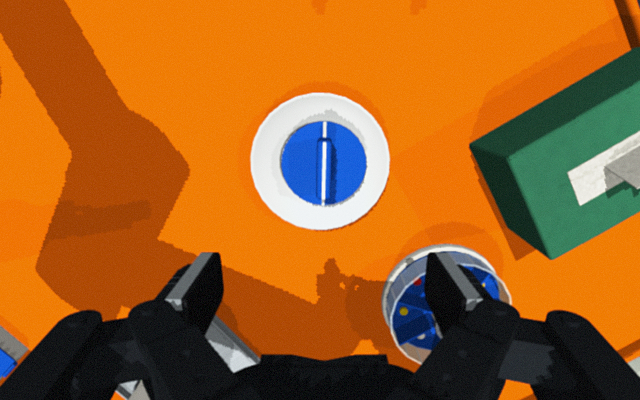

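The wrist view shows the saucer centred at (320,161), the flange at (324,163), and the wing's white line nearly vertical in the image.

Create lidpose.py:
```python
from h import *
def lidpose(im,i,z0,box):  # im BGR; z0 = lid origin height
    x,y,w,h=box;hsv=cv2.cvtColor(im,cv2.COLOR_BGR2HSV);m=np.zeros(im.shape[:2],np.uint8)
    m[y:y+h,x:x+w]=cv2.inRange(hsv,(100,110,40),(125,255,255))[y:y+h,x:x+w]
    c=max(cv2.findContours(m,0,cv2.CHAIN_APPROX_NONE)[0],key=cv2.contourArea)
    hull=cv2.convexHull(c);e=cv2.fitEllipse(hull);C=onz("w",e[0],z0+.018,i)
    wh=cv2.inRange(hsv,(0,0,170),(179,70,255));k=np.zeros_like(m);cv2.fillConvexPoly(k,hull,1)
    k=cv2.erode(k,np.ones((7,7)));v,u=np.nonzero(wh*k)
    return e,C,u,v
```

Run:
```python
from lidpose import *
np.set_printoptions(precision=4,suppress=True)
i=np.load("w3.npy",allow_pickle=True).item();im=cv2.imread("pics/w3.png")
e,C,u,v=lidpose(im,i,.005,(250,90,140,145));print(e,C)
for r in range(v.min(),v.max()+1,8):print(r,u[v==r])
P=[onz("w",(u[v==r].mean(),r),.053,i) for r in range(150,200)if (v==r).any()]
P=np.array(P)[:,:2];d=np.linalg.svd(P-P.mean(0))[2][0];print("wing",P.mean(0),np.arctan2(d[1],d[0]))
print(i["extrinsics"])
```

```text
((323.34173583984375, 162.66140747070312), (83.2783432006836, 84.9566421508789), 108.31835174560547) [0.4775 0.2785 0.023 ]
124 [323]
132 [323 324 325]
140 []
148 [323 324 325]
156 [323 324 325]
164 [323 324 325]
172 [322 323 324 325]
180 [322 323 324]
188 [322 323 324]
196 [322 323 324]
wing [0.4822 0.2757] -0.5719262541408972
[[ 0.518   0.8208  0.2407  0.4202]
 [ 0.8554 -0.497  -0.1462  0.3136]
 [-0.0004  0.2816 -0.9595  0.3678]
 [ 0.      0.      0.      1.    ]]
```

Request:
jog_arm --moves '[[[0.003,0,0.055],0.027],[[0,0,0.055],0],[[0,0,0.05],0],[[0,0,0.026],0],[[0,0,0.01],0]]' --finger_gap 0.6

```text
time: 7.5
tool_pos: [0.4775, 0.2762, 0.0272]
tcp_rot: [-0.893, -3.009, 0.004]
wrist_force: [-0.4, -0.3, 0.7]
width: 0.605
grip_force: 0.0
```

Request:
jog_arm --moves '[[[0,0,0],0],[[0,0,0],0],[[0,0,0],0],[[0,0,0],0]]' --finger_gap 0 --force 50

```text
time: 8.0
tool_pos: [0.4805, 0.2778, 0.0311]
tcp_rot: [0.891, 3.01, 0.004]
wrist_force: [1.2, -0.5, 5.3]
width: 0.151
grip_force: 51.6
```

Request:
jog_arm --moves '[[[0,0,-0.02],0],[[0,0,-0.04],0],[[0,0,-0.06],0],[[0,0,-0.055],0],[[0,0,-0.005],0]]'

```text
time: 8.62
tool_pos: [0.482, 0.2785, 0.2153]
tcp_rot: [0.89, 3.005, 0.012]
wrist_force: [0.6, 0.6, -1.4]
width: 0.153
grip_force: 50.6
```

Run:
```python
from h import *
i=bot.camera_info("wrist");im=bot.read_camera("wrist")[:,:,::-1].copy();cv2.imwrite("pics/w4.png",im);np.save("w4.npy",i,allow_pickle=True)
```

```text
(no output)
```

View pics/w4.png

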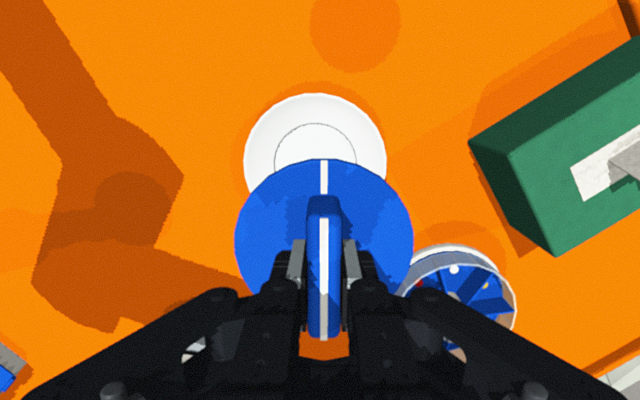

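The lid is held upright with the wing between the pads. The flange spans columns 236 to 412, with its far edge at row 160. I'll measure its offset in the hand and find the mill more precisely.

Create hand.py:
```python
from h import *
from scipy.optimize import least_squares,brentq
def inhand(im,i,tcp,rmax=245,box=(225,150,200,100)):
    x,y,w,h=box;hsv=cv2.cvtColor(im,cv2.COLOR_BGR2HSV);m=np.zeros(im.shape[:2],np.uint8)
    m[y:y+h,x:x+w]=cv2.inRange(hsv,(100,110,40),(125,255,255))[y:y+h,x:x+w]
    m=cv2.morphologyEx(m,cv2.MORPH_CLOSE,np.ones((9,9)))
    c=max(cv2.findContours(m,0,cv2.CHAIN_APPROX_NONE)[0],key=cv2.contourArea)[:,0]
    c=c[c[:,1]<rmax-3]
    def circ(z):
        P=np.array([onz("w",p,z,i)[:2] for p in c])
        return least_squares(lambda q:np.hypot(*(P-q[:2]).T)-q[2],[*tcp[:2],.0435],loss="soft_l1",f_scale=.001).x
    z=brentq(lambda z:circ(z)[2]-.0435,tcp[2]-.05,tcp[2]+.04);return circ(z),z
```

Run:
```python
from hand import *
np.set_printoptions(precision=4,suppress=True)
i=np.load("w4.npy",allow_pickle=True).item();im=cv2.imread("pics/w4.png");s=bot.read_state()
q,z=inhand(im,i,s["tool_pos"]);M=R.from_rotvec(s["tcp_rot"]).as_matrix();t=s["tool_pos"]
print(t,q,z,"lid in tool",M.T@(np.array([q[0],q[1],z])-t),"yaw",np.arctan2(M[1,0],M[0,0]),s["q"])
# white line direction
hsv=cv2.cvtColor(im,cv2.COLOR_BGR2HSV);w=cv2.inRange(hsv,(0,0,170),(179,70,255))
for r in(165,180,190,225,250,280,310):print(r,np.nonzero(w[r,312:336])[0]+312)
for p in((324,163),(324,190)):print(onz("w",p,z,i))
```

```text
Traceback (most recent call last):
  File "hand.py", line 12, in inhand
    z=brentq(lambda z:circ(z)[2]-.0435,tcp[2]-.05,tcp[2]+.04);return circ(z),z
ValueError: f(a) and f(b) must have different signs
```

```bash
sed -i 's/c=c\[c\[:,1\]<rmax-3\]/c=c[(c[:,1]<rmax-12)]/; s/    z=brentq/    print(len(c),c.min(0),c.max(0),[circ(tcp[2]+k).round(4).tolist() for k in(-.05,-.02,0,.03)])\n    z=brentq/' hand.py
```

Run:
```python
from hand import *
i=np.load("w4.npy",allow_pickle=True).item();im=cv2.imread("pics/w4.png");s=bot.read_state()
hsv=cv2.cvtColor(im,cv2.COLOR_BGR2HSV);print(hsv[200,260],hsv[200,370],hsv[230,240],hsv[170,300])
inhand(im,i,s["tool_pos"])
```

```text
[108 229 234] [109 230 215] [108 221 234] [109 232 215]
261 [235 159] [412 232] [[0.4986, 0.2693, 0.0547], [0.4867, 0.2767, 0.0463], [0.4787, 0.2817, 0.0407], [0.4667, 0.2891, 0.0323]]
```

Run:
```python
from hand import *
np.set_printoptions(precision=4,suppress=True)
i=np.load("w4.npy",allow_pickle=True).item();im=cv2.imread("pics/w4.png");s=bot.read_state()
q,z=inhand(im,i,s["tool_pos"]);M=R.from_rotvec(s["tcp_rot"]).as_matrix();t=s["tool_pos"]
print(t,q,z,"lid in tool",M.T@(np.array([q[0],q[1],z])-t),"yaw",np.arctan2(M[1,0],M[0,0]),s["q"][5])
hsv=cv2.cvtColor(im,cv2.COLOR_BGR2HSV);w=cv2.inRange(hsv,(0,0,170),(179,70,255))
for r in(165,180,190,225,250,280,310):print(r,np.nonzero(w[r,312:336])[0]+312)
```

```text
261 [235 159] [412 232] [[0.4986, 0.2693, 0.0547], [0.4867, 0.2767, 0.0463], [0.4787, 0.2817, 0.0407], [0.4667, 0.2891, 0.0323]]
[0.4806 0.2778 0.213 ] [0.4827 0.2792 0.0435] 0.20302298004278374 lid in tool [-0.0009  0.0022  0.01  ] yaw 2.5657549607292887 -0.5157279795656124
165 [321 322 323 324 325 326 327]
180 [321 322 323 324 325 326 327]
190 [321 322 323 324 325 326]
225 [320 321 322 323 324 325 326 327]
250 [320 321 322 323 324 325 326 327]
280 [320 321 322 323 324 325 326 327]
310 [321 322 323 324 325 326]
```

Request:
jog_arm --moves '[[[-0.03,-0.007,-0.02],0],[[-0.055,-0.011,-0.02],0],[[-0.055,-0.011,0],0],[[-0.055,-0.011,0],0],[[-0.055,-0.011,0],0]]'

```text
time: 9.3
tool_pos: [0.6605, 0.0966, 0.2461]
tcp_rot: [-0.891, -3.008, 0.002]
wrist_force: [0.7, 0.1, -1.3]
width: 0.155
grip_force: 50.6
```

Request:
jog_arm --moves '[[[-0.055,-0.011,0],0],[[-0.02,-0.005,0],-0.1],[[0,0,0],-0.18],[[0,0,0],-0.18],[[0,0,0],-0.18]]'

```text
time: 9.93
tool_pos: [0.7136, 0.0435, 0.2454]
tcp_rot: [0.109, -3.134, -0.0]
wrist_force: [0.4, 1.3, -1.4]
width: 0.15
grip_force: 50.6
```

Request:
jog_arm --moves '[[[0,0,0],-0.18],[[0,0,0],-0.18],[[0,0,0],-0.18],[[0,0,0],-0.06],[[0,0,0],0]]'

```text
time: 10.55
tool_pos: [0.7137, 0.0437, 0.2461]
tcp_rot: [1.022, -2.966, -0.002]
wrist_force: [0.3, -1.2, -1.3]
width: 0.149
grip_force: 50.6
```

Run:
```python
from h import *
s=bot.read_state();M=R.from_rotvec(s["tcp_rot"]).as_matrix();print(s["q"][5],np.arctan2(M[1,0],M[0,0]))
i=bot.camera_info("wrist");im=bot.read_camera("wrist")[:,:,::-1].copy();cv2.imwrite("pics/w5.png",im);np.save("w5.npy",i,allow_pickle=True)
```

```text
-2.207873995636172 -2.4781791883732787
```

View pics/w5.png

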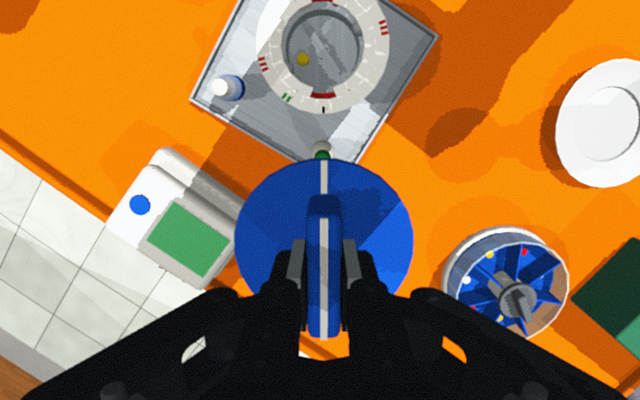

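The wrist view shows the mill's mouth near (322,48), the near slot at (323,95) with its black mark at (323,109), and the red triple marks at (384,26) and (263,65). The lid's wing already points at the slot.

Create mill.py:
```python
from h import *
def mill(im,i):
    hsv=cv2.cvtColor(im,cv2.COLOR_BGR2HSV)
    red=cv2.inRange(hsv,(0,110,60),(8,255,255))|cv2.inRange(hsv,(172,110,60),(179,255,255));red[150:]=0
    red=cv2.morphologyEx(red,cv2.MORPH_CLOSE,np.ones((7,7)))
    n,_,st,ce=cv2.connectedComponentsWithStats(red)
    return [(st[k,4],ce[k].round(1).tolist()) for k in range(1,n) if st[k,4]>15]
```

Run:
```python
from mill import *
np.set_printoptions(precision=4,suppress=True)
i=np.load("w5.npy",allow_pickle=True).item();im=cv2.imread("pics/w5.png");L=mill(im,i);print(L)
r=lambda p,z=.111:onz("w",p,z,i)
g=cv2.cvtColor(im,cv2.COLOR_BGR2GRAY)[101:116,312:334];v,u=np.nonzero(g<90);bk=(u.mean()+312,v.mean()+101);print("black",bk)
A=min((c for a,c in L),key=lambda c:np.hypot(c[0]-263,c[1]-65));B=min((c for a,c in L),key=lambda c:np.hypot(c[0]-384,c[1]-26))
a,b=r(A),r(B);C=(a+b)/2;d=a-b;print(a,b,"C",C,"sep",np.hypot(*d[:2]),"slot from red",np.arctan2(d[1],d[0])+1.3-np.pi)
k=r(bk);print("black",k,np.arctan2(*(k-C)[1::-1])-np.pi,np.hypot(*(k-C)[:2]))
s=r(min((c for a,c in L),key=lambda c:np.hypot(c[0]-323,c[1]-95)),.107);print("slot",np.arctan2(*(s-C)[1::-1]))
# ring outer
hsv=cv2.cvtColor(im,cv2.COLOR_BGR2HSV)
```

```text
[(np.int32(27), [322.0, 0.2]), (np.int32(76), [383.3, 27.2]), (np.int32(67), [262.5, 63.6]), (np.int32(115), [322.8, 94.8])]
black (np.float64(323.0), np.float64(109.75))
[ 0.6674 -0.0498  0.111 ] [0.5909 0.0058 0.111 ] C [ 0.6291 -0.022   0.111 ] sep 0.09454363040045165 slot from red -2.4697493231957655
black [0.6663 0.0077 0.111 ] -2.466770682424624 0.047618228608989774
slot 0.6741781212273772
```

Run:
```python
from hand import *
np.set_printoptions(precision=4,suppress=True)
i=np.load("w5.npy",allow_pickle=True).item();im=cv2.imread("pics/w5.png");s=bot.read_state()
t=s["tool_pos"];M=R.from_rotvec(s["tcp_rot"]).as_matrix()
q,z=inhand(im,i,t);print(t,q,z,"lid in tool",M.T@(np.array([q[0],q[1],z])-t),"yaw",np.arctan2(M[1,0],M[0,0])+np.pi)
C=np.array([.6291,-.022,.111]);print("mill in tool",M.T@(C-t))
```

```text
223 [235 158] [412 232] [[0.7272, 0.0554, 0.0537], [0.7164, 0.0469, 0.0453], [0.7092, 0.0412, 0.0397], [0.6984, 0.0327, 0.0313]]
[0.7139 0.0437 0.2466] [0.7141 0.0451 0.0435] 0.23298679048496418 lid in tool [-0.001   0.0009  0.0136] yaw 0.6629728311803285
mill in tool [0.1069 0.0001 0.1359]
```

Request:
jog_arm --moves '[[[0.05,0,0],-0.011],[[0.045,0,0],0],[[0.012,0,0.03],0],[[0,0,0.05],0],[[0,0,0.022],0]]'

```text
time: 11.22
tool_pos: [0.6281, -0.0228, 0.143]
tcp_rot: [1.036, -2.96, -0.004]
wrist_force: [0.1, 0.4, -1.3]
width: 0.151
grip_force: 50.6
```

Request:
jog_arm --moves '[[[0,0,0],0],[[0,0,0],0]]'

```text
time: 11.48
tool_pos: [0.6319, -0.0227, 0.1481]
tcp_rot: [-1.04, 2.963, -0.001]
wrist_force: [0.8, -0.2, -1.0]
width: 0.153
grip_force: 50.6
```

Run:
```python
from h import *
s=bot.read_state();M=R.from_rotvec(s["tcp_rot"]).as_matrix();print(s["tool_pos"],np.arctan2(M[1,0],M[0,0])+np.pi,"err in tool",M.T@(np.array([.6291,-.022,.125])-s["tool_pos"]))
```

```text
[ 0.63190749 -0.02265273  0.14812864] 0.6748467788427619 err in tool [0.001806   0.00228284 0.02312507]
```

Request:
jog_arm --moves '[[[0.002,0.002,0.002],0],[[0,0,0.004],0],[[0,0,0.004],0],[[0,0,0.002],0],[[0,0,0],0]]'

```text
time: 12.1
tool_pos: [0.6281, -0.0224, 0.1349]
tcp_rot: [1.04, -2.964, -0.0]
wrist_force: [-0.1, -0.5, -0.8]
width: 0.151
grip_force: 50.6
```

Run:
```python
from h import *
s=bot.read_state();M=R.from_rotvec(s["tcp_rot"]).as_matrix();print(s["wrist_force"],"err in tool",M.T@(np.array([.6291,-.022,.125])-s["tool_pos"]))
```

```text
[-0.09892775 -0.47257676 -0.8272561 ] err in tool [-0.00098128 -0.00031664  0.00985402]
```

Request:
jog_arm --moves '[[[-0.0005,0,0.003],0],[[0,0,0.002],0],[[0,0,0.002],0],[[0,0,0.002],0],[[0,0,0],0]]'

```text
time: 12.72
tool_pos: [0.6294, -0.0222, 0.1266]
tcp_rot: [-1.04, 2.963, -0.001]
wrist_force: [0.8, -1.3, -0.3]
width: 0.149
grip_force: 50.7
```

Request:
jog_arm --moves '[[[0,0,0.001],0],[[0,0,0.001],0],[[0,0,0],0]]'

```text
time: 13.1
tool_pos: [0.6296, -0.0221, 0.1252]
tcp_rot: [-1.04, 2.963, -0.001]
wrist_force: [1.2, -1.4, 4.7]
width: 0.151
grip_force: 51.3
```

Contact comes at z = 0.125, the seated height, so the lugs are through the slots. I'll press slightly and twist clockwise.

Request:
jog_arm --moves '[[[0,0,0.0005],0],[[0,0,0],0],[[0,0,0],0]]'

```text
time: 13.48
tool_pos: [0.6297, -0.0222, 0.1252]
tcp_rot: [-1.04, 2.962, -0.001]
wrist_force: [0.8, -0.3, 7.5]
width: 0.151
grip_force: 51.7
```

Request:
jog_arm --moves '[[[0,0,0],0.05],[[0,0,0],0.08],[[0,0,0],0.08],[[0,0,0],0.08],[[0,0,0],0]]'

```text
time: 14.1
tool_pos: [0.6297, -0.0226, 0.1252]
tcp_rot: [-0.6, 3.082, -0.002]
wrist_force: [0.6, -2.4, 6.6]
width: 0.152
grip_force: 51.6
```

```bash
python3 - <<'E'
from h import *
s=bot.read_state();M=R.from_rotvec(s["tcp_rot"]).as_matrix();print(s["torque"],np.arctan2(M[1,0],M[0,0])+np.pi,"err in tool",M.T@(np.array([.6291,-.022,.125])-s["tool_pos"]))
E
```

```text
[-0.30224903 -0.11493777  0.02768136] 0.3846498819558666 err in tool [0.00027313 0.0008021  0.00018194]
```

Turned 0.29 with low forces, so I'll carry on to 0.65.

Request:
jog_arm --moves '[[[0,0,0],0.08],[[0,0,0],0.08],[[0,0,0],0.08],[[0,0,0],0.08],[[0,0,0],0.04]]'

```text
time: 14.72
tool_pos: [0.6296, -0.0227, 0.1252]
tcp_rot: [-0.038, 3.139, -0.002]
wrist_force: [1.2, -2.7, 6.9]
width: 0.152
grip_force: 51.7
```

Request:
jog_arm --moves '[[[0,0,0],0],[[0,0,0],0],[[0,0,0],0],[[0,0,0],0],[[0,0,0],0]]'

```text
time: 15.35
tool_pos: [0.6297, -0.0227, 0.1252]
tcp_rot: [-0.04, 3.139, -0.002]
wrist_force: [0.6, -3.0, 7.2]
width: 0.152
grip_force: 51.7
```

```bash
python3 - <<'E'
from h import *
s=bot.read_state();M=R.from_rotvec(s["tcp_rot"]).as_matrix();print(s["torque"],np.arctan2(M[1,0],M[0,0])+np.pi,"err in tool",M.T@(np.array([.6291,-.022,.125])-s["tool_pos"]))
im=bot.read_camera("wrist")[:,:,::-1];im2=bot.read_camera("side")[:,:,::-1];a=cv2.resize(im2[170:300,230:360],(400,400),interpolation=cv2.INTER_CUBIC)
cv2.imwrite("pics/w6.png",np.hstack([im[:,120:520],a]))
E
```

```text
[-0.3411565  -0.13466151  0.00218241] 0.02525297465015308 err in tool [0.00053999 0.00076034 0.00019773]
```

View pics/w6.png

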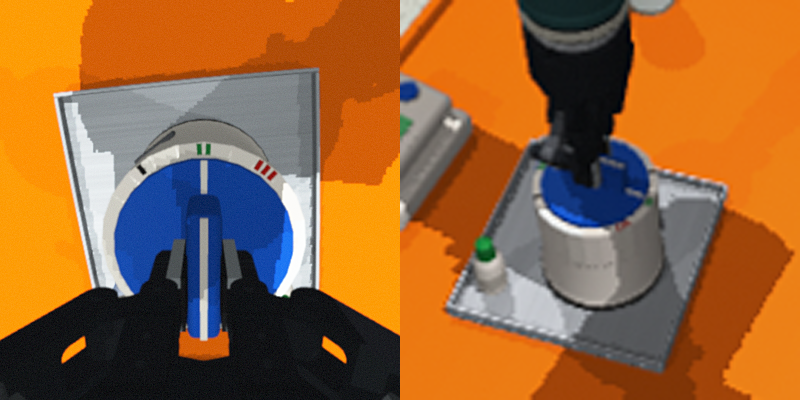

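The wing's white line points at the green double mark, at (204,150) in the left half, and the flange sits flat on the lip. I'll use the last view to check the pillbox and the rest of the cart.

Run:
```python
from h import *
a=bot.read_camera("side")[:,:,::-1];b=bot.read_camera("top")[:,:,::-1]
f=lambda im:cv2.resize(im,(400,250),interpolation=cv2.INTER_AREA)
z=lambda im:cv2.resize(im,(400,300),interpolation=cv2.INTER_CUBIC)
cv2.imwrite("pics/end.png",np.vstack([np.hstack([z(a[165:240,345:445]),z(b[195:270,340:440])]),np.hstack([f(a),f(b)])]))
```

```text
(no output)
```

View pics/end.png

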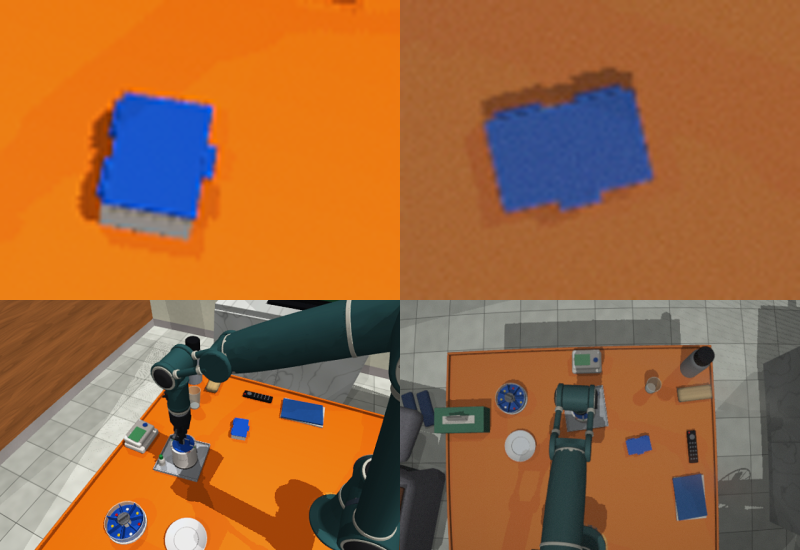

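The pillbox is flat shut and everything else stands where it was.

```bash
python3 -c "
from workcell import bot
print(bot.finish_job())"
```

```text
the job is handed in; nothing more can be done
None
```

I handed the job in with the pillbox shut and the mill lid seated and held at the green pulse mark, turned about 0.65 rad; the last pictures showed nothing else moved, but no verdict came back.

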